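Open the stuck twist-lock jug

ROBOT

A 6-joint arm with a two-finger parallel gripper is mounted at the origin on a cart in front of the work surface, level with it; the furniture and walls round the work are solid. World frame = base frame: x ahead of the robot, y to its left, z up, the work surface at z = 0. Lengths are in m, angles in rad, forces in N, time in s.
With the tool pointing down it reaches from about 0.25 to 0.725 m from the base axis. Payload 4 kg.
Tool frame: the origin (TCP) lies midway between the tips of the shut fingers; the grasp point (between the pads) lies 19 mm behind it; z points along the fingers, y is the line along which they close (so a half turn about z gives the same grasp; the last joint's range is limited). The gripper opens to 85 mm and grips with 20 to 120 N. Pads are 22 mm wide; open, the fingers measure 114 mm over their backs; the gripper's body (76 mm by 85 mm) begins 54 mm behind the grasp point. The pads swing forward as they close: fully open they stand 13 mm farther back than shut.
Start: joints at [-1.18, 0.241, 0.005, 1.335, 0, 1.571], TCP at [0.19, -0.462, 0.231] pointing down, gripper open.
Joint ranges: [-2.72, 2.72], [-1.05, 1.87], [-1.09, 1.28], [-1.99, 2.15], [-1.42, 1.44], [-3.14, 3.14]. Speed limits (rad/s): [2.79, 2.79, 3.14, 3.14, 3.14, 3.14].

INTERFACE

Orientations are given as a unit quaternion [x, y, z, w].
In Python, from workcell import get_obs, camera, job_done, silhouettes gives the robot as it stands. The module is installed in compiled form; this text tells all that it offers.
- The arm moves only by the tool drive_tool, never from a script. Its argument "increments" is a list of rows, each a list of 3 entries, a list of its own where there are three numbers: the shift along the world's x, y, z in mm, then the turn, a rotation vector about the world's x, y, z in degrees, then the opening, from 0 (shut) to 1 (fully open). A call has 1 to 8 rows; each row shifts and turns the commanded pose from where the row before left it; what a row does not reach is not made up. A row lasts 1/12 s, in which the tool goes at most 41.7 mm and 7.16 degrees, less where a joint would pass 70% of its speed; a pose out of reach is approached as far as the arm can. A call is refused whole if a number of a shift passes 41.7 or a number of a turn 7.16, either way. A call with a gripper value outside its range is refused whole. The fingers move at their own pace and stop on an object; the grip force is fixed at half the most. Time passes only in rows, so rows that do not move let the fingers close. It gives the time, the measured TCP pose, the force, the opening and the grip force at its end, in the units of the state.
- get_obs(): the state, without advancing time (a new reading comes with each control period).
- camera(name): name is "scene" or "side" or "wrist"; returns a dict with "image" (480x640x3 uint8, red, green, blue), "K" (3x3 intrinsics, pixels), "view" (4x4, takes a point from world to camera coordinates). Camera axes: x right, y down, z forward; pixel columns grow to the right and rows downward; lengths in m; the calibration is good to about 2 mm. A picture is of the moment at which its call begins. There is no depth.
- job_done(): hands the job in; it is judged then, once.
Trained networks look in a picture, given as the dict that the camera call returned (one of the last four; its "shot" number tells which), for a name from the list of things; names that differ only in an ending like _2 or _b are one class to them, and where a whole thing is asked for, a point or a joint stands for the part that bears it (a point fixed in the world has none). Each returns a list of dicts, best first, with "conf" (0 to 1); they miss things now and then, are a little off and sometimes report something else, mostly with a low value. They report only what shows in the picture. A call takes as long as a camera call.
- silhouettes(query, picture): "region" (480x640 bool, what is visible of it) and "bbox" ([left, top, right, bottom] in pixels, round what is visible of it).
The state is a dict: "clock": time; "joint_pos": joint angles; "joint_vel": joint speeds; "tau": joint torques, N m; "eef_pos": TCP position; "tool_rot": TCP orientation; "ft_force": force on the tool from outside, world axes, zero at the start; "ft_torque": the same for the moment, N m; "grip_width": finger opening in m; "grasp_force": force on a finger pad.
Only numpy, scipy, OpenCV 4.12 (cv2) and the standard library are available. Lean on these libraries where they do the work, as an engineer would, in place of code of your own. Each camera call takes 0.05 s, during which the arm holds its last target. There are 200 camera calls.

TASK

The twist-lock lid of the steel food jug has stuck. Lean on the lid just enough that the jug neither turns nor slides on the worktop, break the lid loose with a short firm anticlockwise twist of its knob, turn it on freely until its lugs come clear, lift it off, and set it down gently, knob up, well inside the edges of the clean chopping board. Do not crush the seal by leaning hard, leave the jug standing open where it is, and leave the things around it alone.

Things in the scene. Friction and masses are not known exactly. Their poses are not given: they have to be found in the camera images.
- jug: insulated stainless-steel food jug, loose, on rubber feet (57 mm from its axis) on the worktop: 132 mm across, 140 mm high to the rim, about 0.9 kg, black D-handle on one side. Origin: centre of the underside; +x points to the handle, z up. Twisting the stuck lid with nothing but the jug's own weight on the feet makes the whole jug turn: the stuck lid resists about twice what the feet do.
- jug_handle (a point): middle of the jug's handle, 104 mm out from the jug's axis, 80 mm above the worktop
- jug_rim (a point): centre of the jug's mouth, level with the rim, 140 mm above the worktop. In the mouth a rubber seal pushes the lid up with 20 N (7 N per mm, at most 3 mm further down). A steady press of 15 to 30 N straight down on the lid takes the load off the lugs and holds the jug still while it is twisted; 5 N or less is not enough, over 45 N crushes the seal.
- lid: black twist-lock lid with a steel top, 122 mm across, 0.18 kg, carrying a straight bar knob. Origin: centre of the underside of its plug (79 mm across; goes into the neck, and is the foot on which the lid stands when laid down); z up, x along the bar. The top face is 32 mm above the origin. Locked, the origin is 119 mm above the worktop and the lid's x is within 0.06 rad of the jug's x.
- lid_knob (a point): on the lid's axis, 62 mm above the lid's origin: the height to grip the bar knob, the fingertips then about 11 mm above the lid's top face. The bar is 64 mm long (along x), 15 mm thick (along y) and reaches from 32 to 69 mm above the lid's origin. It is smooth: grip it firmly (about 90 N). Axes as the lid's.
- lid_lug (a point): one of the three lugs at the foot of the lid, under ledges in the neck. Anticlockwise from above opens: stiff for the first 0.15 to 0.35 rad, then (press eased) the lid rises 3 mm and turns freely. The lugs are clear of the ledges when the lid's x has turned 1.0 to 1.4 rad from the jug's x (a stop at 1.46); only then does it lift straight out, 25 mm to clear the rim. Clockwise: a stop.
- board: clean wooden chopping board lying loose on the worktop, 210 (x) by 300 (y) by 22 mm thick; origin: centre of its underside, so its top is 22 mm above it
- salt: bystander: salt shaker, 44 mm across, 90 mm high; origin: centre of the underside
- spice: bystander: spice jar with a yellow lid, 45 mm across, 98 mm high; origin: centre of the underside
- spoon: bystander: steel spoon lying on the worktop, 188 mm long; origin: its middle

How it is judged:
By the outcome, as a careful person would: the job done as asked, in the order asked, and still so for the second after the job is handed in, with the robot touching nothing.
It also fails if it takes over 51 s, if anything falls off the work surface, if the arm or the gripper's body presses on something with over 40 N, if the wrist force passes 120 N, or if a joint passes its speed limit or range.

## Working session

There is one attempt and no reset: what is moved stays moved. The work goes in short steps, Python scripts to look and compute and a tool call to move; the robot and the scene stay as the last step left them, time stands still between calls to the robot, and variables do not carry over. Pictures are saved under pics/ and viewed, at most 10 in all, crops included, and the job is handed in when it is done.

Besides the shell and the picture viewer there is one more tool, called after ">>>" by a JSON object that holds its "fn" and its "kwargs", one argument or row to a line. drive_tool: Moves the arm, as the interface text tells. Its arguments: {"type":"object","properties":{"increments":{"type":"array"}},"required":["increments"]}

```bash
mkdir -p pics
python3 - <<'E'
from workcell import *
import cv2,numpy as np,pickle
o=get_obs();print({k:np.round(v,3) for k,v in o.items()})
for c in ["scene","side"]:
    p=camera(c);im=cv2.cvtColor(p["image"],cv2.COLOR_RGB2BGR)
    print(c,np.round(p["K"],1).tolist(),np.round(p["view"],4).tolist())
    d={}
    for n in ["jug","jug_handle","lid","lid_knob","board","salt","spice","spoon"]:
        s=silhouettes(n,p)
        print(n,[(round(float(r["conf"]),2),np.round(r["bbox"]).tolist(), int(r["region"].sum())) for r in s[:2]])
        d[n]=s[:2]
    pickle.dump((p,d),open(c+".pkl","wb"))
    cv2.imwrite(f"pics/{c}0.png",im)
E
```

```text
{'clock': np.float64(0.0), 'joint_pos': array([-1.18 ,  0.241,  0.004,  1.335, -0.   ,  1.571]), 'joint_vel': array([ 0.001, -0.002,  0.001, -0.   , -0.   , -0.001]), 'tau': array([-1.0000e-03, -3.7232e+01,  2.5241e+01,  1.7000e-02, -0.0000e+00,
        0.0000e+00]), 'eef_pos': array([ 0.19 , -0.462,  0.23 ]), 'tool_rot': array([ 0.981,  0.194, -0.   , -0.001]), 'ft_force': array([ 0.562, -0.38 ,  0.759]), 'ft_torque': array([-0.015, -0.003,  0.021]), 'grasp_force': np.float64(0.0), 'grip_width': np.float64(0.085)}
scene [[567.4, 0.0, 312.4], [0.0, 567.4, 238.9], [0.0, 0.0, 1.0]] [[-0.6467, -0.7625, 0.0182, 0.3497], [-0.4877, 0.395, -0.7786, 0.3188], [0.5865, -0.5124, -0.6273, 1.4009], [0.0, 0.0, 0.0, 1.0]]
jug [(0.83, [280.0, 228.0, 327.0, 282.0], 1669)]
jug_handle [(0.62, [279.0, 231.0, 328.0, 277.0], 1667)]
lid [(0.85, [281.0, 207.0, 325.0, 242.0], 954)]
lid_knob [(0.74, [280.0, 210.0, 326.0, 240.0], 949)]
board [(0.78, [142.0, 270.0, 271.0, 374.0], 7055)]
salt [(0.58, [356.0, 233.0, 372.0, 258.0], 375)]
spice [(0.87, [375.0, 213.0, 394.0, 247.0], 447)]
spoon [(0.58, [398.0, 220.0, 425.0, 236.0], 154)]
side [[551.7, 0.0, 313.6], [0.0, 551.7, 240.9], [0.0, 0.0, 1.0]] [[0.9019, 0.4316, -0.0176, -0.4653], [0.3255, -0.7058, -0.6292, -0.0449], [-0.284, 0.5618, -0.777, 1.7308], [0.0, 0.0, 0.0, 1.0]]
jug [(0.56, [294.0, 229.0, 346.0, 290.0], 1538)]
jug_handle [(0.75, [296.0, 227.0, 353.0, 288.0], 1472)]
lid [(0.71, [305.0, 223.0, 349.0, 262.0], 1242), (0.43, [263.0, 284.0, 280.0, 310.0], 255)]
lid_knob [(0.66, [301.0, 223.0, 349.0, 261.0], 1259)]
board [(0.68, [324.0, 159.0, 413.0, 235.0], 4528)]
salt [(0.76, [262.0, 285.0, 281.0, 312.0], 289), (0.42, [298.0, 227.0, 353.0, 287.0], 1530)]
spice [(0.92, [244.0, 311.0, 267.0, 342.0], 439)]
spoon [(0.77, [213.0, 346.0, 248.0, 408.0], 315), (0.19, [294.0, 225.0, 347.0, 289.0], 1470)]
```

Run:
```python
import cv2
a=cv2.imread("pics/scene0.png")[190:390,130:440]
cv2.imwrite("pics/scene1.png",cv2.resize(a,None,fx=2.5,fy=2.5,interpolation=cv2.INTER_CUBIC))
a=cv2.imread("pics/side0.png")[150:420,200:440]
cv2.imwrite("pics/side1.png",cv2.resize(a,None,fx=2.2,fy=2.2,interpolation=cv2.INTER_CUBIC))
```

```text
(no output)
```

View pics/scene1.png

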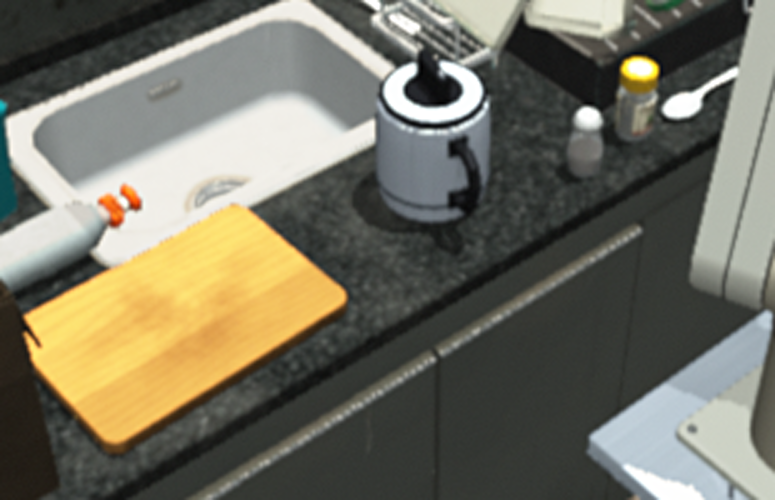

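View pics/side1.png

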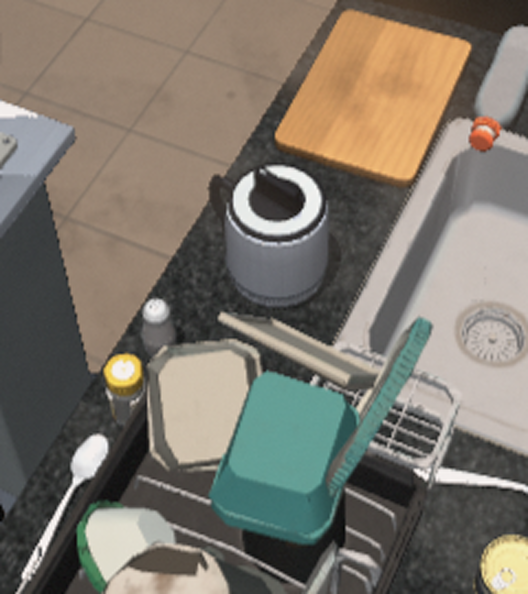

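```bash
cat > h.py <<'E'
import numpy as np,cv2,pickle
from scipy.optimize import minimize
def proj(p,X):
    X=np.atleast_2d(X);c=X@p["view"][:3,:3].T+p["view"][:3,3]
    u=c@p["K"].T;return u[:,:2]/u[:,2:]
t=np.linspace(0,2*np.pi,48,endpoint=False)
def circ(r,z):return np.c_[r*np.cos(t),r*np.sin(t),0*t+z]
def box(x0,x1,y0,y1,z0,z1):return np.array([[x,y,z] for x in(x0,x1) for y in(y0,y1) for z in(z0,z1)],float)
def R(P,x,y,a):
    c,s=np.cos(a),np.sin(a);return P@np.array([[c,s,0],[-s,c,0],[0,0,1]])+[x,y,0]
def render(p,parts,S=4):
    m=np.zeros((480*S,640*S),np.uint8)
    for P in parts:
        h=cv2.convexHull((proj(p,P)*S+S/2-.5).astype(np.float32))
        cv2.fillConvexPoly(m,np.round(h).astype(np.int32),1)
    return cv2.resize(m.astype(np.float32),(640,480),interpolation=cv2.INTER_AREA)
def iou(a,b):return np.minimum(a,b).sum()/np.maximum(a,b).sum()
def jug(x,y,a):
    return [R(np.r_[circ(.066,.0),circ(.066,.14)],x,y,a),R(np.r_[circ(.061,.14),circ(.061,.151)],x,y,a),
      R(box(-.032,.032,-.0075,.0075,.151,.188),x,y,a),R(box(.06,.110,-.009,.009,.105,.123),x,y,a),R(box(.098,.110,-.009,.009,.04,.123),x,y,a),R(box(.06,.110,-.009,.009,.04,.056),x,y,a)]
def board(x,y,a): return [R(box(-.105,.105,-.15,.15,0,.022),x,y,a)]
def fit(model,obs,x0,st=(.02,.02,.2)):
    f=lambda v:-sum(iou(render(p,model(*v)),m) for p,m in obs)/len(obs)
    s=np.array([x0]+[np.add(x0,np.eye(3)[i]*st[i]) for i in range(3)])
    r=minimize(f,x0,method="Nelder-Mead",options=dict(initial_simplex=s,xatol=2e-4,fatol=1e-4));return r.x,-r.fun
def ground(p,uv,z):
    d=p["view"][:3,:3].T@np.linalg.solve(p["K"],[*uv,1]);c=-p["view"][:3,:3].T@p["view"][:3,3]
    return c+d*(z-c[2])/d[2]
E
python3 - <<'E'
from h import *
D={c:pickle.load(open(c+".pkl","rb")) for c in("scene","side")}
J=[];B=[]
for c,(p,d) in D.items():
    m=d["lid"][0]["region"]|d["jug"][0]["region"]|d["jug_handle"][0]["region"]
    J.append((p,m.astype(float)));B.append((p,d["board"][0]["region"].astype(float)))
    b=d["lid"][0]["bbox"];print(c,"lid~",ground(p,((b[0]+b[2])/2,(b[1]+b[3])/2),.15))
    for n in("salt","spice"):
        b=d[n][0]["bbox"];print(n,ground(p,((b[0]+b[2])/2,(b[1]+b[3])/2),.045))
x=ground(J[0][0],(303,224),.15)
for a in(-2.8,-2.2,3.6):
  for nm,o in(("both",J),("sc",J[:1]),("si",J[1:])): print(nm,a,fit(jug,o,[x[0],x[1],a]))
b=D["side"][1]["board"][0]["bbox"];g=ground(B[1][0],((b[0]+b[2])/2,(b[1]+b[3])/2),.02);print(g)
for a in(-.3,.3):
  for nm,o in(("both",B),("sc",B[:1]),("si",B[1:])): print(nm,fit(board,o,[g[0],g[1],a]))
E
```

```text
scene lid~ [0.53260713 0.04446598 0.15      ]
salt [ 0.44476173 -0.11918953  0.045     ]
spice [ 0.45853585 -0.22098173  0.045     ]
side lid~ [0.53758566 0.04499439 0.15      ]
salt [ 0.44828346 -0.1198805   0.045     ]
spice [ 0.45027874 -0.21434797  0.045     ]
both -2.8 (array([ 0.5304299 ,  0.04848515, -3.44284209]), np.float64(0.9115504803717658))
sc -2.8 (array([ 0.53558101,  0.04368343, -3.67944899]), np.float64(0.9165956144378129))
si -2.8 (array([ 0.53046949,  0.04918226, -3.43293417]), np.float64(0.9136038874132641))
both -2.2 (array([ 0.53011725,  0.04806794, -0.68842862]), np.float64(0.8895050212782953))
sc -2.2 (array([ 0.53658967,  0.04299226, -0.64943535]), np.float64(0.9181009941750975))
si -2.2 (array([ 0.52741053,  0.05275108, -1.09776889]), np.float64(0.8811437114558026))
both 3.6 (array([0.52990097, 0.04904825, 2.82853514]), np.float64(0.9119566861368751))
sc 3.6 (array([0.53462761, 0.04489888, 2.63365824]), np.float64(0.915997205728257))
si 3.6 (array([0.5283261 , 0.05371981, 2.8529029 ]), np.float64(0.9119118706887677))
[0.53811623 0.36383269 0.02      ]
both (array([0.53123937, 0.39325752, 0.05245839]), np.float64(0.94348270549185))
sc (array([0.53285137, 0.39116447, 0.04904263]), np.float64(0.9406011649448404))
si (array([0.5304773 , 0.39884331, 0.06704404]), np.float64(0.9506587173109067))
both (array([0.53134871, 0.39316987, 0.0521086 ]), np.float64(0.9423894994571032))
sc (array([0.53155283, 0.39181411, 0.03590701]), np.float64(0.9415906758662117))
si (array([0.52988895, 0.39686176, 0.05654748]), np.float64(0.9507388514934791))
```

>>> {"fn": "drive_tool", "kwargs": {
  "increments": [
    [[0,20,30],[0,0,7],1],
    [[10,30,20],[0,0,7],1],
    [[20,34,10],[0,0,7],1],
    [[20,34,10],[0,0,7],1],
    [[20,34,10],[0,0,7],1],
    [[22,34,0],[0,0,7],1],
    [[22,34,0],[0,0,7],1],
    [[22,34,0],[0,0,7],1]
  ]
}}

```text
clock: 1.57
eef_pos: [0.3271, -0.2067, 0.3119]
tool_rot: [0.773, 0.634, 0.0, 0.001]
ft_force: [0.4, -0.8, -0.8]
grip_width: 0.0853
grasp_force: 0.0
```

Run:
```python
from h import *
from workcell import get_obs
print(np.round(get_obs()["joint_pos"],3))
D={c:pickle.load(open(c+".pkl","rb")) for c in("scene","side")}
A=[]
for c,uv in(("scene",(316,260)),("side",(299.,238.6))):
    p=D[c][0];print(c,ground(p,uv,.08))
```

```text
[-0.564 -0.01  -0.074  1.505  0.     1.205]
scene [0.45473972 0.06150887 0.08      ]
side [0.43502831 0.07481427 0.08      ]
```

>>> {"fn": "drive_tool", "kwargs": {
  "increments": [
    [[25,32,0],[0,0,7],1],
    [[25,32,0],[0,0,7],1],
    [[25,32,0],[0,0,7],1],
    [[25,32,0],[0,0,7],1],
    [[25,32,0],[0,0,7],1],
    [[25,30,0],[0,0,7],1],
    [[22,24,0],[0,0,7],1],
    [[20,20,0],[0,0,7],1]
  ]
}}

```text
clock: 2.23
eef_pos: [0.5196, 0.0281, 0.3112]
tool_rot: [0.384, 0.923, 0.0, 0.0]
ft_force: [-0.2, -0.9, 0.0]
grip_width: 0.0857
grasp_force: 0.0
```

>>> {"fn": "drive_tool", "kwargs": {
  "increments": [
    [[13,18,0],[0,0,7],1],
    [[0,0,0],[0,0,7],1],
    [[0,0,0],[0,0,7],1],
    [[0,0,0],[0,0,5],1],
    [[0,0,0],[0,0,0],1]
  ]
}}

```text
clock: 2.65
eef_pos: [0.5315, 0.044, 0.311]
tool_rot: [0.169, 0.986, -0.0, -0.0]
ft_force: [0.7, -0.2, 0.4]
grip_width: 0.0854
grasp_force: 0.0
```

Run:
```python
from h import *
from workcell import *
from scipy.spatial.transform import Rotation as Ro
o=get_obs();print(np.round(o["joint_pos"],3),np.round(o["eef_pos"],4),np.degrees(np.arctan2(*Ro.from_quat(o["tool_rot"]).as_matrix()[1::-1,1])))
p=camera("wrist");pickle.dump(p,open("wrist.pkl","wb"))
print(np.round(p["view"],3).tolist(),p["K"][0,0])
cv2.imwrite("pics/wrist0.png",cv2.cvtColor(p["image"],cv2.COLOR_RGB2BGR))
for n in("jug","lid","lid_knob","jug_handle"):
    print(n,[(r["conf"],r["bbox"]) for r in silhouettes(n,p)[:2]])
```

```text
[ 0.083  0.292  0.279  1.558 -0.     0.423] [0.5315 0.044  0.311 ] 70.50010794820052
[[0.333, 0.943, -0.001, -0.219], [0.896, -0.317, 0.311, -0.527], [0.293, -0.104, -0.95, 0.305], [0.0, 0.0, 0.0, 1.0]] 373.3209119542652
jug [(0.74, [248.9, 73.1, 390.4, 182.0])]
lid [(0.75, [257.1, 72.6, 383.8, 174.0]), (0.59, [249.7, 139.3, 393.8, 274.1])]
lid_knob [(0.38, [249.6, 140.0, 396.6, 274.0])]
jug_handle [(0.9, [260.6, 73.4, 382.5, 170.7])]
```

View pics/wrist0.png

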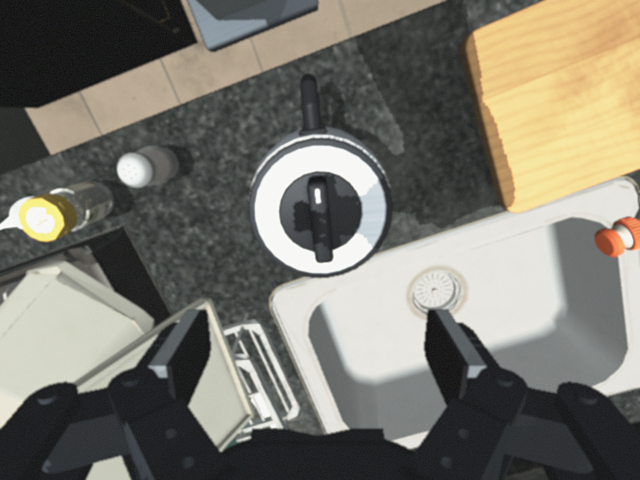

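Run:
```python
from h import *
from scipy.optimize import least_squares
p=pickle.load(open("wrist.pkl","rb"));g=cv2.cvtColor(p["image"],cv2.COLOR_RGB2GRAY)
m=(g>200).astype(np.uint8);n,l,s,c=cv2.connectedComponentsWithStats(m)
k=l[207,265];print(s[k])
cn=max(cv2.findContours((l==k).astype(np.uint8),cv2.RETR_EXTERNAL,cv2.CHAIN_APPROX_NONE)[0],key=len)[:,0]
cn=cv2.convexHull(cn)[:,0]
for z in(.151,):
    P=np.array([ground(p,u,z)[:2] for u in cn])
    r=least_squares(lambda v:np.hypot(*(P-v[:2]).T)-v[2],[.53,.045,.06],loss="soft_l1",f_scale=.001);print("lid circle",r.x,np.abs(r.fun).max())
x,y=r.x[:2]
M=[]
for row in range(244,260,2):
    d=np.where(g[row,295:350]<110)[0]+295
    print(row,d.min(),d.max());M.append(ground(p,((d.min()+d.max())/2,row),.186)[:2])
for z in(.186,):
  M=np.array(M);a=[np.degrees(np.arctan2(y-q[1],x-q[0])) for q in M];print("bar yaw from end",np.round(a,1))
for uv in[(309,80),(310,100),(311,120)]:
    q=ground(p,uv,.118);print("handle yaw",np.degrees(np.arctan2(q[1]-y,q[0]-x)),np.hypot(q[1]-y,q[0]-x))
for uv in[(317.5,177),(323,235),(325,261)]: print(uv,ground(p,uv,.188))
print(proj(p,[x,y,.188]),proj(p,R(box(-.032,.032,-.0075,.0075,.188,.188)[::2],x,y,np.radians(162))))
```

```text
[ 255  146  130  127 7448]
lid circle [0.52795353 0.04755287 0.05431957] 0.0008505521573471467
244 298 342
246 301 339
248 306 335
250 312 331
252 315 331
254 316 332
256 316 332
258 316 331
bar yaw from end [161.2 161.1 162.2 164.2 166.9 168.3 167.8 166.6]
handle yaw 165.3150453716484 0.10526491289709124
handle yaw 165.6761354876644 0.08966952774064084
handle yaw 166.2091012135612 0.07358410094797714
(317.5, 177) [0.49418965 0.05764468 0.188     ]
(323, 235) [0.53632804 0.04711733 0.188     ]
(325, 261) [0.55651791 0.0417083  0.188     ]
[[319.83634842 224.64112967]] [[330.59445955 264.5475544 ]
 [311.03765665 265.01100057]
 [329.29696223 181.23424962]
 [308.27976133 181.77281688]]
```

>>> {"fn": "drive_tool", "kwargs": {
  "increments": [
    [[-4,4,-35],[0,0,5.5],1],
    [[0,0,-35],[0,0,0],1],
    [[0,0,-35],[0,0,0],1],
    [[0,0,-24],[0,0,0],1],
    [[0,0,-10],[0,0,0],1],
    [[0,0,-5],[0,0,0],1],
    [[0,0,-5],[0,0,0],1],
    [[0,0,0],[0,0,0],1]
  ]
}}

```text
clock: 3.57
eef_pos: [0.5282, 0.0477, 0.163]
tool_rot: [0.123, 0.992, 0.0, 0.001]
ft_force: [-0.6, 0.2, -0.9]
grip_width: 0.0855
grasp_force: 0.0
```

Run:
```python
from h import *
from workcell import *
from scipy.spatial.transform import Rotation as Ro
o=get_obs();print(np.round(o["joint_pos"],3),np.round(o["eef_pos"],4),np.degrees(np.arctan2(*Ro.from_quat(o["tool_rot"]).as_matrix()[1::-1,1])))
p=camera("wrist")
cv2.imwrite("pics/wrist1.png",cv2.cvtColor(p["image"],cv2.COLOR_RGB2BGR))
print(proj(p,[[.528,.0475,.188]]),p["view"].tolist())
```

```text
[ 0.09   0.338 -0.044  1.188 -0.     0.337] [0.5282 0.0477 0.163 ] 75.86941450036628
[[315.89788648 347.46660625]] [[0.2437755342895521, 0.9698316762489246, 9.287649807001982e-05, -0.17520774839439301], [0.9211752557022419, -0.2315752745915554, 0.3127443692215015, -0.4942985385972593], [0.3033309037400451, -0.07615387017116211, -0.9498373286485433, 0.15897806599007822], [0.0, 0.0, 0.0, 1.0]]
```

View pics/wrist1.png

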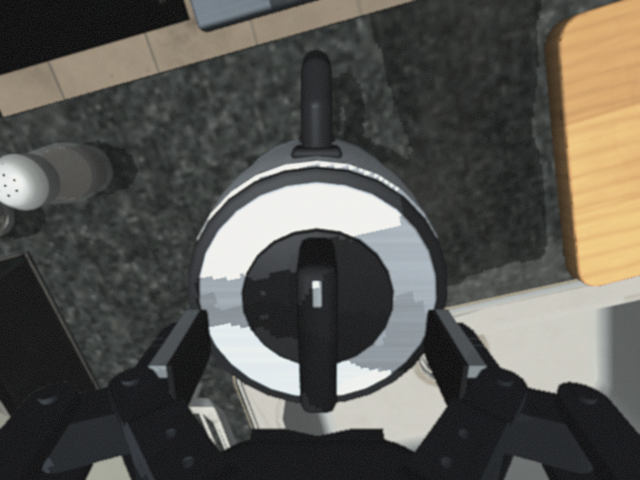

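The bar stands upright in the picture at column 317, midway between the fingers (205 and 432), so it is centred and aligned. Gripping now.

>>> {"fn": "drive_tool", "kwargs": {
  "increments": [
    [[0,0,-1],[0,0,0],0.5],
    [[0,0,0],[0,0,0],0.3],
    [[0,0,0],[0,0,0],0.2],
    [[0,0,0],[0,0,0],0],
    [[0,0,0],[0,0,0],0],
    [[0,0,0],[0,0,0],0],
    [[0,0,0],[0,0,0],0],
    [[0,0,0],[0,0,0],0]
  ]
}}

```text
clock: 4.28
eef_pos: [0.5277, 0.0478, 0.1617]
tool_rot: [0.123, 0.992, 0.0, 0.0]
ft_force: [-0.5, 1.0, 2.7]
grip_width: 0.0141
grasp_force: 58.7
```

>>> {"fn": "drive_tool", "kwargs": {
  "increments": [
    [[0,0,-1],[0,0,0],0],
    [[0,0,0],[0,0,0],0],
    [[0,0,0],[0,0,0],0]
  ]
}}

```text
clock: 4.53
eef_pos: [0.5278, 0.0478, 0.1616]
tool_rot: [0.123, 0.992, 0.0, 0.001]
ft_force: [-1.8, -0.0, 6.3]
grip_width: 0.014
grasp_force: 59.6
```

>>> {"fn": "drive_tool", "kwargs": {
  "increments": [
    [[0,0,-1],[0,0,0],0],
    [[0,0,-1],[0,0,0],0],
    [[0,0,0],[0,0,0],0],
    [[0,0,0],[0,0,0],0]
  ]
}}

```text
clock: 4.87
eef_pos: [0.5283, 0.0479, 0.1613]
tool_rot: [0.123, 0.992, 0.0, 0.002]
ft_force: [-4.0, -0.4, 16.3]
grip_width: 0.0141
grasp_force: 60.7
```

>>> {"fn": "drive_tool", "kwargs": {
  "increments": [
    [[-0.5,0,-1.3],[0,0,0],0],
    [[0,0,0],[0,0,0],0],
    [[0,0,0],[0,0,0],0]
  ]
}}

```text
clock: 5.12
eef_pos: [0.5282, 0.0479, 0.1608]
tool_rot: [0.123, 0.992, 0.001, 0.003]
ft_force: [-4.8, -0.6, 18.6]
grip_width: 0.0141
grasp_force: 61.1
```

>>> {"fn": "drive_tool", "kwargs": {
  "increments": [
    [[0,0,-0.8],[0,0,0],0],
    [[0,0,0],[0,0,4],0],
    [[0,0,0],[0,0,4],0],
    [[0,0,0],[0,0,4],0]
  ]
}}

```text
clock: 5.45
eef_pos: [0.5295, 0.0484, 0.1607]
tool_rot: [0.018, 1.0, 0.001, 0.004]
ft_force: [-1.9, 2.0, 19.3]
grip_width: 0.014
grasp_force: 61.7
```

```bash
cat > st.py <<'E'
from workcell import *
import numpy as np
from scipy.spatial.transform import Rotation as Ro
o=get_obs();print(np.degrees(np.arctan2(*Ro.from_quat(o["tool_rot"]).as_matrix()[1::-1,1])),np.round(o["ft_force"],1),np.round(o["ft_torque"],2),np.round(o["eef_pos"],4))
E
python3 st.py
```

```text
87.93330306159167 [-1.9  2.  19.3] [ 0.48  0.74 -0.96] [0.5295 0.0484 0.1607]
```

Run:
```python
from h import *
from workcell import *
p=camera("wrist")
cv2.imwrite("pics/wrist2.png",cv2.cvtColor(p["image"],cv2.COLOR_RGB2BGR))
for a in(160,166,172,178):print(a,proj(p,R(np.array([[.105,0,.118],[.085,0,.118]]),.528,.0475,np.radians(a))).round().tolist())
```

```text
160 [[386.0, 68.0], [370.0, 112.0]]
166 [[362.0, 61.0], [352.0, 107.0]]
172 [[338.0, 56.0], [333.0, 104.0]]
178 [[314.0, 55.0], [314.0, 102.0]]
```

View pics/wrist2.png

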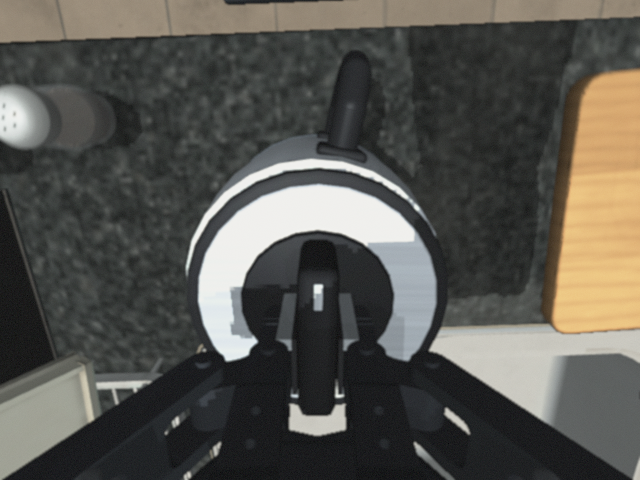

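Run:
```python
from h import *
p={"view":np.array([[0.2437755342895521, 0.9698316762489246, 9.287649807001982e-05, -0.17520774839439301], [0.9211752557022419, -0.2315752745915554, 0.3127443692215015, -0.4942985385972593], [0.3033309037400451, -0.07615387017116211, -0.9498373286485433, 0.15897806599007822], [0.0, 0.0, 0.0, 1.0]]),"K":pickle.load(open("wrist.pkl","rb"))["K"]}
for a in(164,166,168):print(a,proj(p,R(np.array([[.105,0,.118],[.085,0,.118]]),.528,.0475,np.radians(a))).round().tolist())
```

```text
164 [[324.0, 60.0], [322.0, 106.0]]
166 [[316.0, 60.0], [316.0, 106.0]]
168 [[308.0, 60.0], [310.0, 106.0]]
```

>>> {"fn": "drive_tool", "kwargs": {
  "increments": [
    [[0,0,-1],[0,0,0],0],
    [[0,0,0],[0,0,5],0],
    [[0,0,0],[0,0,5],0]
  ]
}}

```text
clock: 5.75
eef_pos: [0.5303, 0.0486, 0.1604]
tool_rot: [-0.07, 0.998, 0.001, 0.005]
ft_force: [-2.1, 1.0, 19.9]
grip_width: 0.0139
grasp_force: 66.0
```

```bash
python3 st.py
```

```text
97.97319844225973 [-2.1  1.  19.9] [ 0.38  0.53 -1.12] [0.5303 0.0486 0.1604]
```

```bash
cat > hd.py <<'E'
from h import *
from workcell import *
p=camera("wrist");g=cv2.cvtColor(p["image"],cv2.COLOR_RGB2GRAY)
import sys
cv2.imwrite("pics/%s.png"%sys.argv[1],cv2.cvtColor(p["image"],cv2.COLOR_RGB2BGR))
r=silhouettes("jug_handle",p)
S={a:proj(p,R(np.array([[.105,0,.118],[.095,0,.118],[.085,0,.118]]),.528,.0475,np.radians(a))).round().tolist() for a in(162,166,170)}
print(S)
for i in range(3):
    u,v=map(int,S[166][i]);v=min(max(v,3),470);w=cv2.medianBlur(g,5)[v,max(u-45,0):u+45];print(v,max(u-45,0),w[::3].tolist())
E
python3 hd.py w3; python3 st.py
```

```text
{162: [[415.0, 78.0], [404.0, 99.0], [394.0, 119.0]], 166: [[401.0, 71.0], [392.0, 92.0], [382.0, 114.0]], 170: [[386.0, 64.0], [378.0, 87.0], [371.0, 109.0]]}
71 356 [61, 65, 70, 71, 73, 60, 29, 25, 31, 37, 41, 42, 44, 44, 42, 39, 45, 61, 67, 68, 66, 63, 66, 69, 68, 63, 51, 40, 41, 42]
92 347 [68, 68, 66, 57, 39, 31, 30, 28, 28, 34, 39, 43, 44, 45, 45, 44, 43, 40, 38, 47, 57, 57, 59, 62, 63, 64, 62, 62, 66, 61]
114 337 [65, 61, 53, 48, 40, 37, 41, 45, 39, 34, 37, 43, 48, 59, 72, 72, 58, 49, 44, 38, 37, 41, 48, 60, 59, 56, 55, 63, 63, 56]
97.93496662986232 [-0.8  0.7 21.3] [0.25 0.51 0.01] [0.5305 0.0485 0.1604]
```

View pics/w3.png

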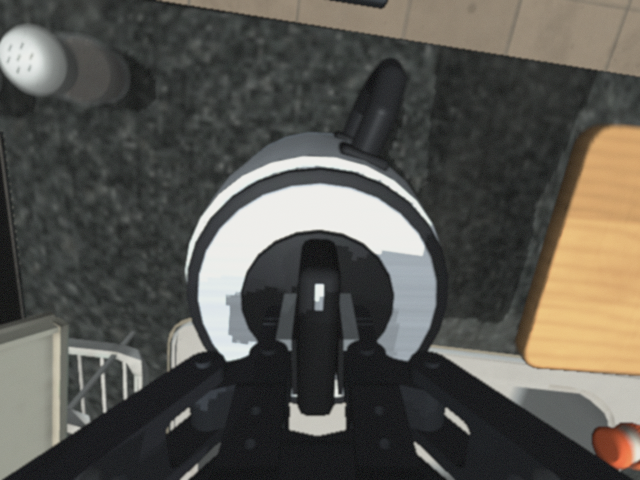

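>>> {"fn": "drive_tool", "kwargs": {
  "increments": [
    [[0,0,1.5],[0,0,0],0],
    [[0,0,1.5],[0,0,0],0],
    [[0,0,0],[0,0,0],0]
  ]
}}

```text
clock: 6.1
eef_pos: [0.5301, 0.0484, 0.1619]
tool_rot: [-0.069, 0.998, 0.0, 0.004]
ft_force: [0.2, 1.2, 11.6]
grip_width: 0.0142
grasp_force: 60.2
```

```bash
python3 st.py
```

```text
97.92437006315521 [ 0.2  1.2 11.6] [ 0.25 -0.13  0.16] [0.5301 0.0484 0.1619]
```

>>> {"fn": "drive_tool", "kwargs": {
  "increments": [
    [[0,0,1.5],[0,0,0],0],
    [[0,0,1.5],[0,0,0],0],
    [[0,0,0],[0,0,2],0],
    [[0,0,0],[0,0,2],0]
  ]
}}

```text
clock: 6.43
eef_pos: [0.5288, 0.048, 0.1629]
tool_rot: [-0.104, 0.995, 0.0, 0.002]
ft_force: [1.3, 0.8, 5.9]
grip_width: 0.0143
grasp_force: 59.5
```

```bash
python3 st.py
```

```text
101.9402422450448 [1.3 0.8 5.9] [ 0.18 -0.11 -0.35] [0.5288 0.048  0.1629]
```

>>> {"fn": "drive_tool", "kwargs": {
  "increments": [
    [[0,0,1],[0,0,3],0],
    [[0,0,0.5],[0,0,3],0],
    [[0,0,0],[0,0,4],0],
    [[0,0,0],[0,0,4],0]
  ]
}}

```text
clock: 6.77
eef_pos: [0.5279, 0.0476, 0.1635]
tool_rot: [-0.225, 0.974, -0.0, 0.001]
ft_force: [0.4, -1.3, 3.1]
grip_width: 0.0139
grasp_force: 59.0
```

```bash
python3 st.py
```

```text
116.03393017179847 [ 0.4 -1.3  3.1] [-0.05 -0.11 -0.25] [0.5279 0.0476 0.1635]
```

>>> {"fn": "drive_tool", "kwargs": {
  "increments": [
    [[0,0,0.5],[0,0,4],0],
    [[0,0,0.5],[0,0,5],0],
    [[0,0,0],[0,0,5],0],
    [[0,0,0],[0,0,5],0],
    [[0,0,0],[0,0,5],0]
  ]
}}

```text
clock: 7.18
eef_pos: [0.5275, 0.0475, 0.1639]
tool_rot: [-0.423, 0.906, -0.0, 0.001]
ft_force: [1.0, -0.5, 1.1]
grip_width: 0.0139
grasp_force: 58.7
```

```bash
python3 st.py
```

```text
140.09668473689024 [ 1.  -0.5  1.1] [-0.02 -0.16 -0.14] [0.5275 0.0475 0.1639]
```

>>> {"fn": "drive_tool", "kwargs": {
  "increments": [
    [[0,0,0],[0,0,4],0],
    [[0,0,0],[0,0,4],0],
    [[0,0,0],[0,0,0],0]
  ]
}}

```text
clock: 7.43
eef_pos: [0.5273, 0.0476, 0.1639]
tool_rot: [-0.484, 0.875, -0.0, 0.0]
ft_force: [0.3, 0.1, 1.9]
grip_width: 0.0143
grasp_force: 58.7
```

```bash
python3 st.py;python3 hd.py w4
```

```text
147.94665272589168 [0.3 0.1 1.9] [ 0.03 -0.11  0.08] [0.5273 0.0476 0.1639]
{162: [[508.0, 226.0], [489.0, 231.0], [470.0, 235.0]], 166: [[506.0, 213.0], [487.0, 219.0], [468.0, 225.0]], 170: [[504.0, 200.0], [485.0, 207.0], [466.0, 214.0]]}
213 461 [48, 36, 32, 30, 33, 35, 38, 38, 40, 42, 43, 44, 44, 44, 44, 68, 141, 142, 142, 141, 140, 140, 133, 135, 140, 140, 140, 139, 137, 136]
219 442 [39, 35, 33, 33, 33, 35, 38, 38, 40, 41, 42, 43, 43, 43, 44, 44, 44, 44, 44, 43, 41, 42, 119, 142, 142, 142, 141, 140, 138, 132]
225 423 [57, 51, 44, 46, 39, 37, 38, 40, 41, 43, 45, 47, 49, 56, 64, 74, 82, 73, 56, 47, 45, 45, 44, 41, 40, 39, 45, 48, 46, 86]
```

View pics/w4.png

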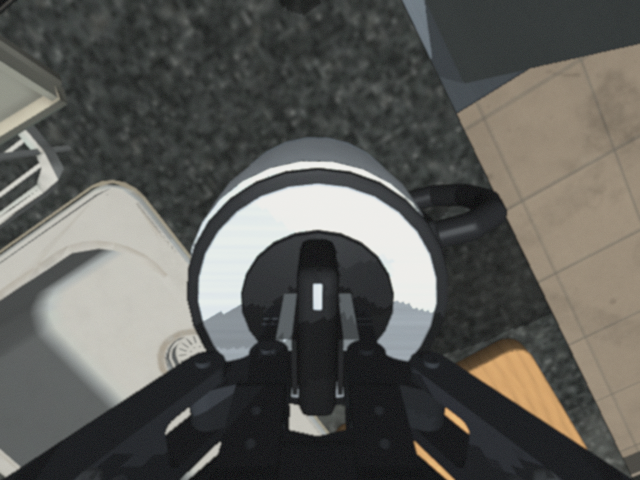

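The handle lies at about 166° as before (predicted 506,213, seen about 503,211), so the jug has hardly turned. The lid is 72° round, so I lift now.

>>> {"fn": "drive_tool", "kwargs": {
  "increments": [
    [[0,0,2],[0,0,0],0],
    [[0,0,2],[0,0,0],0],
    [[0,0,2],[0,0,0],0]
  ]
}}

```text
clock: 7.78
eef_pos: [0.5263, 0.0476, 0.1692]
tool_rot: [-0.484, 0.875, 0.0, -0.001]
ft_force: [-0.1, -0.7, -0.8]
grip_width: 0.0136
grasp_force: 58.5
```

>>> {"fn": "drive_tool", "kwargs": {
  "increments": [
    [[0,0,6],[0,0,0],0],
    [[0,0,10],[0,0,0],0],
    [[0,0,15],[0,0,0],0],
    [[0,0,15],[0,0,0],0],
    [[0,0,15],[0,0,0],0],
    [[0,10,5],[0,0,0],0],
    [[0,20,0],[0,0,0],0],
    [[0,28,0],[0,0,0],0]
  ]
}}

```text
clock: 8.45
eef_pos: [0.5274, 0.1055, 0.2368]
tool_rot: [-0.482, 0.876, -0.0, 0.001]
ft_force: [0.8, 0.8, -1.7]
grip_width: 0.014
grasp_force: 58.6
```

>>> {"fn": "drive_tool", "kwargs": {
  "increments": [
    [[0,35,0],[0,0,0],0],
    [[0,38,0],[0,0,0],0],
    [[0,38,0],[0,0,0],0],
    [[0,38,0],[0,0,0],0],
    [[0,38,0],[0,0,0],0],
    [[0,35,0],[0,0,0],0],
    [[0,30,0],[0,0,0],0],
    [[0,15,0],[0,0,0],0]
  ]
}}

```text
clock: 9.12
eef_pos: [0.5255, 0.3775, 0.2349]
tool_rot: [-0.486, 0.874, 0.001, -0.0]
ft_force: [0.1, -0.5, -1.2]
grip_width: 0.0141
grasp_force: 58.5
```

>>> {"fn": "drive_tool", "kwargs": {
  "increments": [
    [[0,8,0],[0,0,0],0],
    [[0,0,-15],[0,0,0],0],
    [[0,0,-25],[0,0,0],0],
    [[0,0,-25],[0,0,0],0],
    [[0,0,-25],[0,0,0],0],
    [[0,0,-25],[0,0,0],0],
    [[0,0,-15],[0,0,0],0],
    [[0,0,0],[0,0,0],0]
  ]
}}

```text
clock: 9.78
eef_pos: [0.5242, 0.3783, 0.101]
tool_rot: [-0.484, 0.875, -0.001, -0.005]
ft_force: [-1.3, -0.6, -3.4]
grip_width: 0.0141
grasp_force: 58.5
```

```bash
python3 st.py
python3 - <<'E'
from h import *
from workcell import *
p=camera("wrist");q=camera("side")
a=cv2.cvtColor(p["image"],cv2.COLOR_RGB2BGR);b=cv2.cvtColor(q["image"],cv2.COLOR_RGB2BGR)[130:300,230:430]
cv2.imwrite("pics/w5.png",np.hstack([cv2.resize(a,(420,315)),cv2.resize(b,(370,315))]))
E
```

```text
147.83599960174706 [-1.3 -0.6 -3.4] [-0.01  0.11 -0.01] [0.5242 0.3783 0.101 ]
```

View pics/w5.png

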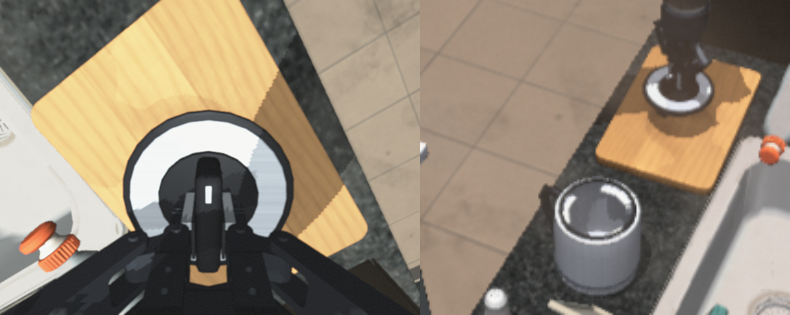

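Over the board; the jug stands open in place. Lowering.

>>> {"fn": "drive_tool", "kwargs": {
  "increments": [
    [[0,0,-12],[0,0,0],0],
    [[0,0,-8],[0,0,0],0],
    [[0,0,-6],[0,0,0],0],
    [[0,0,-4],[0,0,0],0],
    [[0,0,-2],[0,0,0],0],
    [[0,0,-1],[0,0,0],0],
    [[0,0,0],[0,0,0],0]
  ]
}}

```text
clock: 10.47
eef_pos: [0.527, 0.3807, 0.0728]
tool_rot: [-0.484, 0.875, 0.0, 0.0]
ft_force: [-0.5, -0.1, -1.3]
grip_width: 0.0137
grasp_force: 58.5
```

>>> {"fn": "drive_tool", "kwargs": {
  "increments": [
    [[0,0,-1],[0,0,0],0],
    [[0,0,-1],[0,0,0],0],
    [[0,0,0],[0,0,0],0]
  ]
}}

```text
clock: 10.72
eef_pos: [0.527, 0.3807, 0.0708]
tool_rot: [-0.484, 0.875, 0.0, 0.0]
ft_force: [-1.1, -0.1, -2.4]
grip_width: 0.014
grasp_force: 58.5
```

>>> {"fn": "drive_tool", "kwargs": {
  "increments": [
    [[0,0,-1.5],[0,0,0],0],
    [[0,0,-1.5],[0,0,0],0],
    [[0,0,-1],[0,0,0],0],
    [[0,0,-1],[0,0,0],0],
    [[0,0,0],[0,0,0],0]
  ]
}}

```text
clock: 11.13
eef_pos: [0.5269, 0.3806, 0.0654]
tool_rot: [-0.484, 0.875, -0.0, -0.0]
ft_force: [-0.8, 0.3, -2.4]
grip_width: 0.0138
grasp_force: 58.5
```

>>> {"fn": "drive_tool", "kwargs": {
  "increments": [
    [[0,0,-0.8],[0,0,0],0],
    [[0,0,0],[0,0,0],0],
    [[0,0,0],[0,0,0],0]
  ]
}}

```text
clock: 11.38
eef_pos: [0.527, 0.3807, 0.0653]
tool_rot: [-0.484, 0.875, -0.0, 0.0]
ft_force: [-1.3, -0.1, 0.6]
grip_width: 0.0141
grasp_force: 58.9
```

>>> {"fn": "drive_tool", "kwargs": {
  "increments": [
    [[0,0,-0.3],[0,0,0],0],
    [[0,0,0],[0,0,0],0.3],
    [[0,0,0],[0,0,0],0.6],
    [[0,0,0],[0,0,0],1],
    [[0,0,0],[0,0,0],1],
    [[0,0,0],[0,0,0],1],
    [[0,0,0],[0,0,0],1]
  ]
}}

```text
clock: 11.97
eef_pos: [0.527, 0.3808, 0.0645]
tool_rot: [-0.484, 0.875, 0.0, 0.0]
ft_force: [0.4, -0.5, 0.4]
grip_width: 0.084
grasp_force: 0.0
```

>>> {"fn": "drive_tool", "kwargs": {
  "increments": [
    [[0,0,5],[0,0,0],1],
    [[0,0,15],[0,0,0],1],
    [[0,0,30],[0,0,0],1],
    [[0,0,35],[0,0,0],1],
    [[0,0,35],[0,0,0],1],
    [[0,0,30],[0,0,0],1],
    [[0,0,15],[0,0,0],1],
    [[0,0,0],[0,0,0],1]
  ]
}}

```text
clock: 12.63
eef_pos: [0.5289, 0.3821, 0.2358]
tool_rot: [-0.484, 0.875, 0.001, 0.005]
ft_force: [0.6, 0.5, 0.3]
grip_width: 0.0852
grasp_force: 0.0
```

Run:
```python
from h import *
from workcell import *
p=camera("wrist");q=camera("side")
a=cv2.cvtColor(p["image"],cv2.COLOR_RGB2BGR);b=cv2.cvtColor(q["image"],cv2.COLOR_RGB2BGR)[130:300,230:430]
cv2.imwrite("pics/w6.png",np.hstack([cv2.resize(a,(420,315)),cv2.resize(b,(370,315))]))
```

```text
(no output)
```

View pics/w6.png

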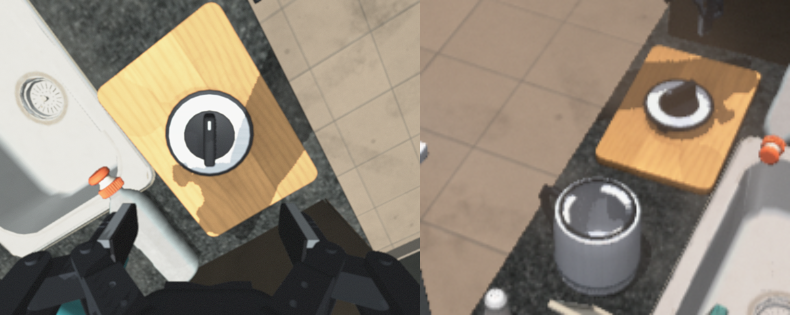

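The lid stands knob up at the middle of the board (wrist view 209,132), and the jug stands open where it was. The robot is clear of everything.

```bash
python3 -c "
from workcell import *
print(job_done())"
```

```text
the job is handed in; nothing more can be done
None
```

The job is handed in at about 13 s: the lid was broken loose under a press of about 20 N, turned 72°, lifted off and set knob up near the middle of the board, with the jug left standing open and no more than about 3° of turn or 2–3 mm of shift seen while twisting, none visible by the end.

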